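# Reseat and clamp the crooked dust cover

## Robot

A 6-joint arm with a two-finger parallel gripper is mounted at the origin on the work surface. World frame = base frame: x ahead of the robot, y to its left, z up, the work surface at z = 0. Lengths are in mm, angles in rad, forces in N, time in s.
With the tool pointing down it reaches from about 325 to 775 mm from the base axis. Payload 5.5 kg.
Tool frame: the origin (TCP) lies midway between the tips of the shut fingers; the grasp point (between the pads) lies r.grip_depth behind it (r.grip_depth is the distance from the TCP to the grasp point, in mm); z points along the fingers, y is the line along which they close (so a half turn about z gives the same grasp; the last joint's range is limited). The gripper opens to 88 mm and grips with 3 to 60 N. Pads are 20 mm wide; open, the fingers measure 115 mm over their backs; the gripper's body (75 mm by 178 mm) begins 61 mm behind the grasp point.
Start: joints at [1.142, 0.091, 1.231, -0, 1.82, -0.057], TCP at [217.981, 559.018, 222.631] pointing down, gripper open.
Joint ranges: [-2.87, 2.87], [-0.86, 2.18], [0.17, 2.46], [-1.51, 4.65], [0.06, 2.69], [-2.65, 2.65]. Speed limits (rad/s): [2.57, 2.57, 3.01, 3.14, 3.14, 3.14].

## Interface

Orientations are given as a rotation vector (axis times angle).
In Python, from station import r gives the robot as it stands.
- The arm moves only by the tool jog_arm, called after "Emit:" as name(argument=value, ...), one argument or row to a line, values as JSON. Schema: {"type":"object","properties":{"motion":{"type":"array","items":{"type":"number"},"minItems":6,"maxItems":120},"aperture":{"type":"number"},"clamp_n":{"type":"number"},"only":{"type":"string"},"quiet":{"type":"boolean"},"lines":{"type":"string"}},"required":["motion"],"additionalProperties":false}. motion is one flat list of numbers that holds 1 to 20 rows one after another, with no inner brackets; each row has 6 numbers: dx, dy, dz in mm, then a rotation vector rx, ry, rz in rad; each row is the pose to reach, as a shift and turn from the pose commanded when the call began, along the tool's axes at that moment; what a row does not reach only later rows make up. A row lasts 1/10 s, in which the tool goes at most 50 mm and 0.15 rad, less where a joint would pass 70% of its speed; a pose out of reach is approached as far as the arm can. aperture is the finger opening in mm, set as the call begins (left out keeps the last). The fingers move at their own pace and stop on an object; clamp_n is the grip in N (left out, the last holds). Time passes only in rows, so rows that do not move let the fingers close. The tool returns the time, the measured TCP pose, the force, the opening and the grip force at its end. only (a regular expression) keeps the lines of the reply that match it, lines (a string "A,B") keeps lines A to B, and quiet returns only ok. Input that does not fit is refused with a message, and nothing moves.
- r.get_state(): the state, without advancing time (a new reading comes with each control period).
- r.camera(name): name is "scene" or "top" or "wrist"; returns the picture (480x640x3 uint8, blue, green, red); there is no depth.
- r.camera_params(name): a dict with "camera_matrix" (3x3 intrinsics, pixels), "R" (3x3) and "t" (3): a world point X has camera coordinates R X + t. Camera axes: x right, y down, z forward; pixel columns grow to the right and rows downward; lengths in mm; the calibration is good to about 2 mm. A picture is of the moment at which its call begins: read the wrist's pose just before it. camera_params takes no time and is no camera call; for the wrist camera it gives the pose at the moment of the call.
- r.hand_in(): hands the job in; it is judged then, once.
The state is a dict: "time_s": time; "joint_pos": joint angles; "dq": joint speeds; "effort": joint torques, N m; "tool_pos": TCP position; "ee_rot": TCP orientation; "wrist_force": force on the tool from outside, world axes, zero at the start; "moment": the same for the moment, N m; "gripper_width": finger opening in mm; "grip_force": force on a finger pad.
Only numpy, scipy, OpenCV 4.12 (cv2) and the standard library are available. Lean on these libraries where they do the work, as an engineer would, in place of code of your own. Each camera call takes 0.05 s, during which the arm holds its last target. There are 200 camera calls.

## Task

The magenta dust cover on the bearing dish has been put on crooked, so its skirt rides up on the dish rim. Grip it by its yellow tab, tip that edge up about 2 cm further while the opposite edge stays on the dish, bring the cover over the centre of the dish and lower it, holding the tab until it sits flat and fully home, without hitting or forcing it. Then let go and swing the clamp lever fully shut over the cover; leave the bearing ring, screwdriver and oil bottle where they are.

Things in the scene. Friction and masses are not known exactly. Their poses are not given: they have to be found in the camera images.
- fixture: Fixed inspection stand. Origin at table height under the dish's centre; x axis from the tab side to the far side, z up; turned so that the tab side faces roughly the robot's right. Grey base plate x -70..110, y -130..130, 12 mm high, carrying a round dish on a pedestal, a bar lamp over the tab side and a blue clamp block (x 14..58, y 83..127, 78 mm high).
- lid: Loose magenta cover, about 140 g: disc radius 62, 5 mm thick, with a skirt 10 mm deep, 4 mm thick (3 mm play around the dish). Origin: centre of the skirt's lower edge, z up; disc underside z 10. Home: origin 65 mm above the fixture's. Starts 4 to 10 mm too far to the fixture's +x, tab-side skirt on the rim, tab side tilted up about 8 degrees; turned up to 9 degrees.
- lid_tab (a point): Middle of the cover's yellow tab, at x -84, y 0, z 9 mm in the cover's frame. The tab is a bar 18 mm wide (along the cover's y), 12 mm thick, running out along the cover's -x from the skirt to x -102: pinch it across its 18 mm width, with the tool leaning (see the lamp).
- lid_far (a point): Point on the cover's edge across from the tab, at x 62, y 0, z 10 mm in the cover's frame (level of the disc's underside).
- dish_rim (a point): Centre of the aluminium dish's rim plane, 75 mm above the fixture's origin. Dish outer radius 55 mm, wall 6 mm, underside at z 45 on a pedestal of radius 42 mm.
- lamp_edge (a point): Lower edge of the white lamp head nearest the tab, x -54, y 0, z 189 mm in the fixture's frame. Head x -54..-28, y -123..27, z 189..212; post (radius 8) at x 85, y -115, beam along x at y -115, z 199..213. No room for an upright gripper at the tab: the tool must lean 25 to 45 degrees, its body towards the fixture's -x.
- clamp (a joint): Swing clamp lever on the blue block, turning about a vertical axis: 0 shut (lever pointing to the fixture's -y, over the cover), grows to 1.6 rad as it swings towards the fixture's +x. Hard stops at 0 and 1.6; stiff (0.06 N m), it stays where it is left.
- clamp_pivot (a point): Clamp's axis, at x 36, y 95 mm in the fixture's frame, at the lever's underside, z 83 mm. Lever 20 mm wide, 8 mm thick, reaching 62 mm from the axis, 3 mm over a seated cover.
- clamp_knob (a point): In the upright black handle of the clamp lever, a round post of radius 8 mm, 45 mm from the clamp's axis, rising from z 91 to z 138 mm; this point is at z 118 mm in the fixture's frame. It can be pinched from above.
- bearing: Bystander: steel bearing ring, outer diameter 72 mm, 18 mm high; origin at its underside.
- screwdriver: Bystander: screwdriver with magenta handle, 180 mm long, lying along its x.
- oiler: Bystander: white oil bottle, 44 mm wide, 100 mm high; origin at its underside.

How it is judged:
By the outcome, as a careful person would: the job done as asked, in the order asked, and still so for the second after the job is handed in, with the robot touching nothing.
It also fails if it takes over 56 s, if anything falls off the work surface, if the arm or the gripper's body presses on something with over 40 N, if the wrist force passes 120 N, or if a joint passes its speed limit or range.

## Working session

There is one attempt and no reset: what is moved stays moved. The work goes in short steps, Python scripts to look and compute and a tool call to move; the robot and the scene stay as the last step left them, time stands still between calls to the robot, and variables do not carry over. Pictures are saved under pics/ and viewed, at most 11 in all, crops included, and the job is handed in when it is done.

```bash
ls; mkdir -p pics; python3 - <<'E'
from station import r
import cv2,numpy as np
for n in("scene","top"):
    cv2.imwrite(f"pics/{n}0.png",r.camera(n)); p=r.camera_params(n); print(n,p)
s=r.get_state();print(s,r.grip_depth)
E
```

```text
pics
station.py
scene {'camera_matrix': array([[606.83000461,   0.        , 323.24831056],
       [  0.        , 606.83000461, 237.09813438],
       [  0.        ,   0.        ,   1.        ]]), 'R': array([[ 0.55972711,  0.82862418, -0.0093561 ],
       [ 0.6884003 , -0.47123327, -0.55140206],
       [-0.46131399,  0.30219394, -0.83418717]]), 't': array([-398.96327015, -336.57932921, 1503.29655565])}
top {'camera_matrix': array([[605.2328296 ,   0.        , 319.91431492],
       [  0.        , 605.2328296 , 250.74228093],
       [  0.        ,   0.        ,   1.        ]]), 'R': array([[ 0.00320584, -0.99994114,  0.01036513],
       [-0.98755713, -0.0047955 , -0.15718754],
       [ 0.157228  , -0.00973224, -0.98751437]]), 't': array([ 54.14066779, 629.60268049, 984.73637674])}
{'time_s': 0.1, 'joint_pos': array([ 1.14231912e+00,  9.17453254e-02,  1.23176244e+00,  1.55124989e-05,
        1.81977840e+00, -5.67199586e-02]), 'dq': array([-0.0002239 , -0.0031178 , -0.00193576, -0.000289  , -0.00159772,
        0.00152106]), 'effort': array([ 2.36482389e-03, -4.47857630e+01, -4.07569027e+01,  7.01788603e-02,
        2.84455076e-02, -9.86428313e-05]), 'tool_pos': array([217.8510572 , 558.77305673, 221.64454891]), 'ee_rot': array([-5.80514069e-01, -3.08706227e+00,  2.57623660e-03]), 'wrist_force': array([0.95236328, 0.2521066 , 0.55529309]), 'moment': array([ 0.00833939, -0.01495771, -0.02410241]), 'grip_force': 0.0, 'gripper_width': 87.88710805069222} 18.700000000000003
```
View pics/scene0.png

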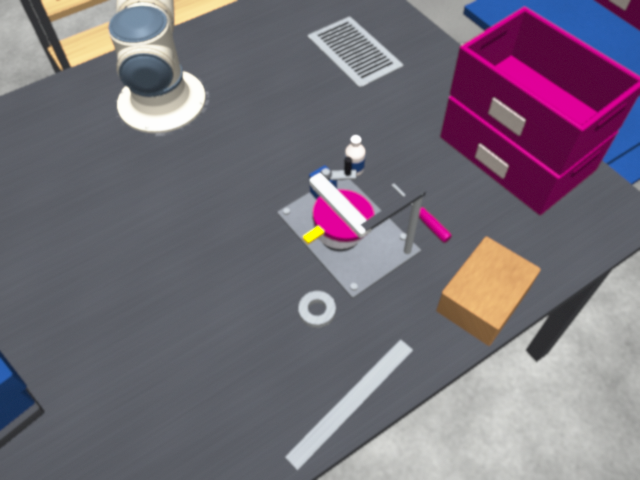

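View pics/top0.png

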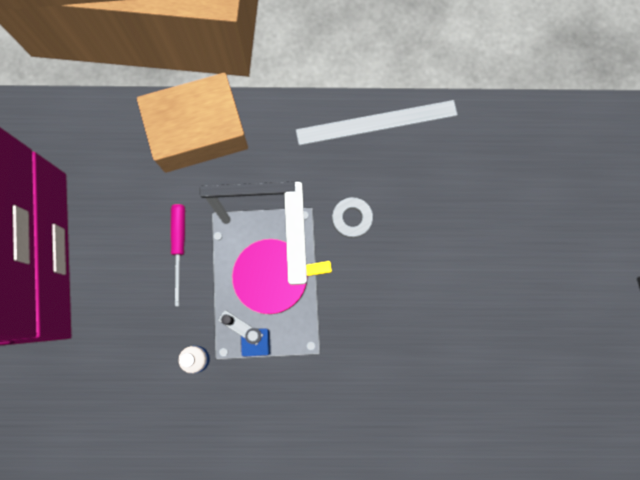

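The scene view shows the plate around (348,235), the yellow tab at (314,234), the lamp bar over the cover and the oiler at (355,155). In the top view the plate spans (213..319, 208..358), with the lid at (270,277), tab at (319,268), clamp block at (255,342) and black knob at (227,320). The lever is open.

```bash
cat > h.py <<'E'
import numpy as np,cv2
from station import r
from scipy.spatial.transform import Rotation as Ro
def ray(n,uv,p=None):
    p=p or r.camera_params(n);uv=np.atleast_2d(uv).astype(float)
    d=np.c_[uv,np.ones(len(uv))]@np.linalg.inv(p["camera_matrix"]).T@p["R"]
    return -p["R"].T@p["t"],d/np.linalg.norm(d,axis=1)[:,None]
def onz(n,uv,z,p=None):
    c,d=ray(n,uv,p);return c+d*((z-c[2])/d[:,2])[:,None]
def proj(n,X,p=None):
    p=p or r.camera_params(n);q=(np.atleast_2d(X)@p["R"].T+p["t"])@p["camera_matrix"].T;return q[:,:2]/q[:,2:]
def tri(a,b):
    (c1,d1),(c2,d2)=a,b;d1=d1[0];d2=d2[0]
    s=np.linalg.lstsq(np.c_[d1,-d2],c2-c1,rcond=None)[0]
    p,q=c1+s[0]*d1,c2+s[1]*d2;return (p+q)/2,np.linalg.norm(p-q)
def yellow(im):
    h=cv2.cvtColor(im,cv2.COLOR_BGR2HSV);return cv2.inRange(h,(20,120,90),(38,255,255))
def mag(im):
    h=cv2.cvtColor(im,cv2.COLOR_BGR2HSV);return cv2.inRange(h,(150,150,90),(175,255,255))
def big(m):
    c,_=cv2.findContours(m,cv2.RETR_EXTERNAL,cv2.CHAIN_APPROX_NONE);return max(c,key=cv2.contourArea)
def cen(c):
    m=cv2.moments(c);return np.array([m["m10"],m["m01"]])/m["m00"]
E
python3 - <<'E'
from h import *
ims={n:cv2.imread(f"pics/{n}0.png") for n in("top","scene")}
for n,(x0,y0,x1,y1) in dict(top=(195,195,335,370),scene=(265,160,430,305)).items():
    im=ims[n];g=cv2.cvtColor(im,cv2.COLOR_BGR2HSV)
    m=((g[...,2]>88)).astype(np.uint8)*255
    k=np.zeros_like(m);k[y0:y1,x0:x1]=m[y0:y1,x0:x1]
    k=cv2.morphologyEx(k,cv2.MORPH_OPEN,np.ones((5,5)))
    c=big(k);cv2.drawContours(im,[c],-1,(0,255,0),1)
    w=onz(n,c[:,0],12)[:,:2].astype(np.float32);print(n,cv2.minAreaRect(w))
    print(np.median(g[220:230,240:280,2]) if n=="top" else "")
    t=big(yellow(cv2.imread(f"pics/{n}0.png")));print("tab px",cen(t),cv2.minAreaRect(t),onz(n,cen(t),98))
t={n:cen(big(yellow(ims[n]))) for n in ims}
print(tri(ray("top",t["top"]),ray("scene",t["scene"])))
a=cv2.resize(ims["top"][190:375,160:380],None,fx=3,fy=3)
cv2.imwrite("pics/c1.png",a[:555,:])
E
```

```text
top ((582.6068115234375, 155.11920166015625), (307.3004150390625, 249.44468688964844), 0.33513790369033813)
188.0
tab px [318.68461538 268.01602564] ((318.4189453125, 268.0135192871094), (12.001126289367676, 24.824247360229492), 80.53767395019531) [[593.30860033  59.05448562  98.        ]]
scene ((573.4937744140625, 157.1201171875), (371.9928894042969, 365.616455078125), 55.5003776550293)

tab px [312.93551317 234.43960036] ((313.0000305175781, 234.50003051757812), (10.77599048614502, 21.239633560180664), 51.34019470214844) [[597.68602321  55.01143666  98.        ]]
(array([593.88368484,  58.28055936,  90.72720303]), np.float64(1.61136064466863))
```

View pics/c1.png

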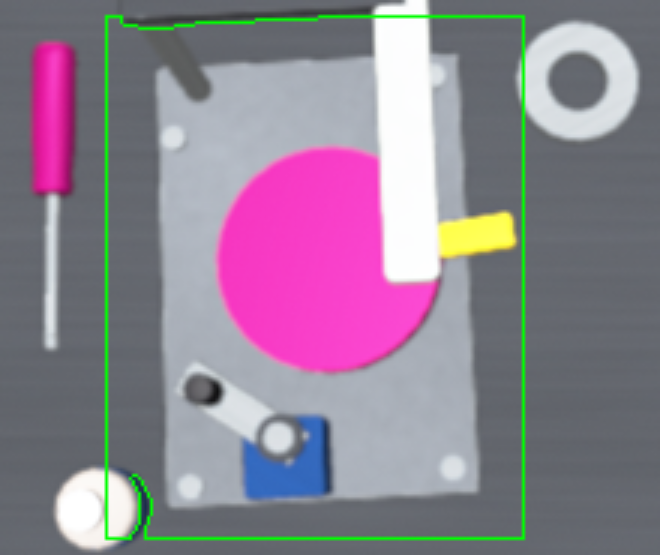

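The green contour is wrong because the threshold took in the table. The plate edges are clear though: crop corners at about (157,68), (458,55), (478,492) and (168,507). I'll fit those edges to subpixel, then the lid ellipse and knob.

```bash
cat > m.py <<'E'
from h import *
im=cv2.imread("pics/top0.png");g=cv2.GaussianBlur(cv2.cvtColor(im,cv2.COLOR_BGR2GRAY),(0,0),.7).astype(float)
def cross(line,lo,hi):   # strongest step, parabola-refined
    d=abs(np.gradient(line))[lo:hi];i=d.argmax();i=min(max(i,1),len(d)-2)
    a,b,c=d[i-1:i+2];return lo+i+.5*(a-c)/(a-2*b+c)
L=[(cross(g[v],208,222),v) for v in range(225,345)]
Rr=[(cross(g[v],309,324),v) for v in list(range(232,258))+list(range(280,345))]
T=[(u,cross(g[:,u],203,217)) for u in range(240,285)]
B=[(u,cross(g[:,u],351,364)) for u in list(range(218,240))+list(range(275,315))]
def fit(pts):
    w=onz("top",np.array(pts),12)[:,:2].astype(np.float32)
    for _ in range(3):
        vx,vy,x,y=cv2.fitLine(w,cv2.DIST_HUBER,0,.1,.1).ravel()
        e=abs((w[:,0]-x)*vy-(w[:,1]-y)*vx);w=w[e<max(1,2*np.median(e))]
    return np.array([x,y]),np.array([vx,vy]),e.mean()
F={k:fit(v) for k,v in dict(L=L,R=Rr,T=T,B=B).items()}
def X(a,b):
    (p,d,_),(q,e,_)=F[a],F[b];s=np.linalg.solve(np.c_[d,-e],q-p);return p+s[0]*d
# fixture: L edge x=110, R edge x=-70, top image edge y=-130, bottom y=130
C=np.array([X("L","T"),X("R","T"),X("R","B"),X("L","B")]);M=np.array([[110,-130],[-70,-130],[-70,130],[110,130.]])
print(C.round(1),[np.linalg.norm(C[i]-C[i-1]).round(1) for i in range(4)],[round(float(f[2]),2) for f in F.values()])
a,b=C-C.mean(0),M-M.mean(0)
yaw=np.arctan2((b[:,0]*a[:,1]-b[:,1]*a[:,0]).sum(),(a*b).sum())
R2=np.array([[np.cos(yaw),-np.sin(yaw)],[np.sin(yaw),np.cos(yaw)]]);o=C.mean(0)-R2@M.mean(0)
print("fixture",o,np.degrees(yaw),(C-(M@R2.T+o)).round(1))
fx=lambda w:np.r_[R2.T@(np.asarray(w)[:2]-o),w[2]]
np.savez("fix.npz",o=o,yaw=yaw)
for n in("top","scene"):
    i=cv2.imread(f"pics/{n}0.png");m=mag(i)
    b=np.zeros_like(m);
    if n=="top":b[230:325,225:315]=255
    else:b[180:250,305:385]=255
    c=big(m&b)[:,0];h=cv2.convexHull(c)[:,0].astype(float)
    w=onz(n,c,86);f=np.array([fx(q) for q in w])
    if n=="top": np.save("lidc.npy",c); print("lid minx..",f.min(0),f.max(0))
    t=cen(big(yellow(i)));print(n,"tab@z90 fixture",fx(onz(n,t,90)[0]))
k=np.where(g[312:328,218:236]<70);print("knob",k[1].mean()+218,k[0].mean()+312,fx(onz("top",[k[1].mean()+218,k[0].mean()+312],136)[0]))
print("pivot",fx(onz("top",[160+280/3,190+438/3],91)[0]))
E
python3 m.py
```

```text
[[703.8 249.4]
 [714.8  71.1]
 [455.8  56.6]
 [445.9 235.7]] [np.float32(258.3), np.float32(178.6), np.float32(259.4), np.float32(179.4)] [0.39, 0.32, 0.38, 0.25]
fixture [581.19720716 133.22676562] 93.18869590898682 [[-1.1 -0.9]
 [-0.1  0.5]
 [ 0.5  0.5]
 [ 0.6 -0.1]]
lid minx.. [-51.22191654 -60.85561516  86.        ] [65.98726145 60.05542609 86.        ]
top tab@z90 fixture [-74.85212204  -9.00230749  90.        ]
scene tab@z90 fixture [-75.97072661  -7.71663011  90.        ]
knob 230.6 320.7 [ 64.9967552   71.38146665 136.        ]
pivot [35.41955277 95.3911345  91.        ]
```

The fixture is at (581,133), yaw 93.2°. The plate sides come out at 258–259 and 179 mm, and the pivot at (35.4,95.4) against (36,95). Next I'll work out the pre-grasp pose and move there around the robot's side, then check it with the wrist camera.

```bash
cat >> h.py <<'E'
def fixT():
    f=np.load("fix.npz");T=np.eye(4);T[:3,:3]=Ro.from_euler("z",float(f["yaw"])).as_matrix();T[:2,3]=f["o"];return T
def rel(p,R,pr=True):
    "target TCP p,R (world) as row from the current measured pose; picks closer half turn"
    s=r.get_state();R0=Ro.from_rotvec(s["ee_rot"]);
    out=[]
    for k in(0,1):
        Rt=Ro.from_matrix(R)*Ro.from_euler("z",np.pi*k);out.append((R0.inv()*Rt).as_rotvec())
    d=R0.inv().apply(np.asarray(p)-s["tool_pos"])
    for o in out:print("row",np.r_[d.round(1),o.round(4)].tolist(),"ang",np.linalg.norm(o).round(2))
    return d,out
def toolR(lean,yaw):
    "tool axes for lean (deg) toward fixture -x, y along lid y (yaw in fixture, deg)"
    l=np.radians(lean);z=np.array([np.sin(l),0,-np.cos(l)]);y=np.array([0,1,0.]);R=np.c_[np.cross(y,z),y,z]
    return fixT()[:3,:3]@Ro.from_euler("z",yaw,degrees=True).as_matrix()@R
E
python3 - <<'E'
from h import *
T=fixT();s=r.get_state();print(s["joint_pos"].round(3));R0=Ro.from_rotvec(s["ee_rot"]).as_matrix();print(R0.round(2))
im=cv2.imread("pics/top0.png");c=big(yellow(im));b=cv2.boxPoints(cv2.minAreaRect(c))
for z in(85,96): print(np.array([(np.linalg.inv(T)@np.r_[q,1])[:3] for q in onz("top",b,z)]).round(1))
R=toolR(33,6)
g=T@[-80,-8.5,90,1]
p=g[:3]-R[:,2]*110; print("pre",p)
rel(p,R)
p2=p.copy();p2[:]=[400,-20,300];rel(p2,R)
E
```

```text
[ 1.142  0.092  1.232  0.     1.82  -0.057]
[[-0.93  0.36 -0.  ]
 [ 0.36  0.93 -0.  ]
 [ 0.   -0.   -1.  ]]
[[-53.1 -17.2  85. ]
 [-93.7 -21.9  85. ]
 [-95.8  -2.2  85. ]
 [-55.4   2.5  85. ]]
[[-53.2 -15.7  96. ]
 [-93.3 -20.4  96. ]
 [-95.4  -0.8  96. ]
 [-55.4   3.8  96. ]]
pre [603.70086941  -5.31807896 182.25376247]
row [-564.4, -385.3, 40.0, -0.6036, -0.3463, -2.0345] ang 2.15
row [-564.4, -385.3, 40.0, -0.3004, 0.5235, 1.0083] ang 1.18
row [-379.9, -473.2, -77.6, -0.6036, -0.3463, -2.0345] ang 2.15
row [-379.9, -473.2, -77.6, -0.3004, 0.5235, 1.0083] ang 1.18
```

Emit:
jog_arm(
  motion=[-380,-473,-78,-0.3004,0.5235,1.0083,-380,-473,-78,-0.3004,0.5235,1.0083,-380,-473,-78,-0.3004,0.5235,1.0083,-380,-473,-78,-0.3004,0.5235,1.0083,-380,-473,-78,-0.3004,0.5235,1.0083,-380,-473,-78,-0.3004,0.5235,1.0083,-380,-473,-78,-0.3004,0.5235,1.0083,-380,-473,-78,-0.3004,0.5235,1.0083,-380,-473,-78,-0.3004,0.5235,1.0083,-380,-473,-78,-0.3004,0.5235,1.0083,-380,-473,-78,-0.3004,0.5235,1.0083,-380,-473,-78,-0.3004,0.5235,1.0083,-380,-473,-78,-0.3004,0.5235,1.0083,-380,-473,-78,-0.3004,0.5235,1.0083,-380,-473,-78,-0.3004,0.5235,1.0083,-380,-473,-78,-0.3004,0.5235,1.0083],
  aperture=50,
)

```text
time_s: 1.7
tool_pos: [399.8, -18.7, 300.6]
ee_rot: [-1.72, -2.024, -0.512]
wrist_force: [-0.1, 0.4, -0.7]
gripper_width: 49.7
grip_force: 0.0
```

```bash
python3 - <<'E'
from h import *
T=fixT();print(r.get_state()["joint_pos"].round(2))
R=toolR(33,6.6)
g=T@[-80,-9,90,1]
rel(g[:3]-R[:,2]*110,R)
E
```

```text
[-0.52 -0.23  1.5   0.55  2.19 -0.43]
row [-81.2, 204.4, 88.6, -0.0026, -0.0094, 3.1344] ang 3.13
row [-81.2, 204.4, 88.6, 0.006, -0.0016, -0.0072] ang 0.01
```

Emit:
jog_arm(
  motion=[-16,41,18,0,0,0,-33,82,36,0,0,0,-50,123,54,0,0,0,-66,164,72,0,0,-0.005,-81,204,88,0.006,0,-0.007,-81,204,88,0.006,0,-0.007,-81,204,88,0.006,0,-0.007],
)

```text
time_s: 2.4
tool_pos: [604.3, -4.9, 181.3]
ee_rot: [-1.707, -2.028, -0.505]
wrist_force: [0.2, -0.6, 0.6]
gripper_width: 49.9
grip_force: 0.0
```

```bash
python3 - <<'E'
from h import *
import pickle
print(r.get_state()["joint_pos"].round(2))
p=r.camera_params("wrist");im=r.camera("wrist");cv2.imwrite("pics/w1.png",im);pickle.dump(p,open("w1.pkl","wb"))
E
```

```text
[-0.34  0.27  1.2   0.53  1.93 -0.39]
```

View pics/w1.png

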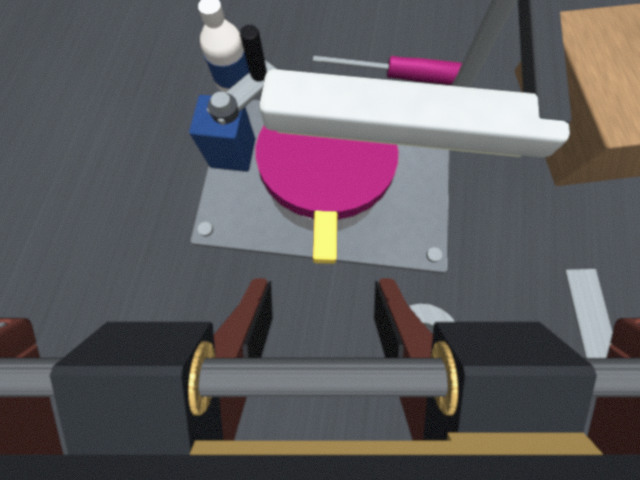

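The wrist view shows the tab at columns 314–337, rows 211–263, nearly centred between the fingers, whose middle is about column 322. The lid's far half is under the lamp head, the near plate corners are at (193,243) and (447,270), and the knob is at (255,50).

```bash
python3 - <<'E'
from h import *
import pickle
p=pickle.load(open("w1.pkl","rb"));im=cv2.imread("pics/w1.png");T=fixT();Ti=np.linalg.inv(T)
W=lambda *X:(T@np.r_[X,1])[:3]
print("plate corners",proj("w",[W(-70,130,12),W(-70,-130,12),W(-54,27,189),W(-54,-123,189)],p).round(1))
c=big(yellow(im));a=cv2.approxPolyDP(c,3,True)[:,0];print(a.tolist(),cv2.minAreaRect(c))
# compare with model for candidate lid poses
h=cv2.cvtColor(im,cv2.COLOR_BGR2HSV)
print(h[200:268:3,325].tolist())
b=cv2.boxPoints(cv2.minAreaRect(c))
for z in(88,95):print(np.array([(Ti@np.r_[q,1])[:3] for q in onz("w",b,z,p)]).round(1))
for nm,t in dict(o4=4,o7=7).items():
    L=Ro.from_euler("zy",[6.6,8],degrees=True)   # tab side up
    P=np.array([[-102,9,15],[-102,-9,15],[-102,9,3],[-102,-9,3],[-62,9,15],[-62,-9,15],[-102,0,15],[62,0,15]])
    Q=L.apply(P)+[t,0,67.3]
    Qw=[W(*q) for q in Q];print(nm,Q[6].round(1));print(" w",proj("w",Qw,p).round(0).tolist());print(" top",proj("top",Qw).round(0).tolist())
ct=big(yellow(cv2.imread("pics/top0.png")));print(cv2.boxPoints(cv2.minAreaRect(ct)).round(1).tolist())
E
```

```text
plate corners [[187.9 240.3]
 [446.8 269.1]
 [262.9 132.2]
 [543.2 160. ]]
[[600, 453], [582, 434], [452, 432], [448, 440], [405, 443], [194, 442], [191, 452]] ((395.49993896484375, 443.0), (408.99993896484375, 21.999996185302734), -0.0)
[[162, 189, 193], [161, 190, 192], [162, 189, 193], [162, 181, 194], [28, 121, 243], [30, 123, 251], [30, 125, 251], [30, 126, 251], [30, 126, 251], [30, 126, 251], [30, 126, 251], [30, 124, 251], [30, 125, 251], [30, 127, 251], [30, 125, 251], [30, 124, 251], [30, 125, 251], [30, 123, 251], [30, 124, 251], [30, 131, 248], [25, 155, 173], [25, 96, 111], [109, 30, 94]]
[[-237.    61.1   88. ]
 [-224.2   64.1   88. ]
 [-192.2 -209.2   88. ]
 [-205.6 -207.7   88. ]]
[[-235.2   59.    95. ]
 [-222.6   61.9   95. ]
 [-191.6 -204.3   95. ]
 [-204.6 -202.8   95. ]]
o4 [-94.3 -11.7  96.3]
 w [[313.0, 256.0], [337.0, 257.0], [313.0, 263.0], [336.0, 263.0], [313.0, 211.0], [336.0, 211.0], [325.0, 257.0], [324.0, 98.0]]
 top [[331.0, 271.0], [330.0, 260.0], [332.0, 272.0], [330.0, 261.0], [307.0, 275.0], [306.0, 264.0], [331.0, 265.0], [233.0, 283.0]]
o7 [-91.3 -11.7  96.3]
 w [[313.0, 253.0], [337.0, 253.0], [313.0, 259.0], [336.0, 259.0], [314.0, 207.0], [336.0, 207.0], [325.0, 253.0], [325.0, 95.0]]
 top [[330.0, 271.0], [328.0, 260.0], [330.0, 272.0], [329.0, 261.0], [306.0, 275.0], [304.0, 264.0], [329.0, 265.0], [231.0, 283.0]]
[[305.20001220703125, 264.1000061035156], [329.70001220703125, 260.1000061035156], [331.6000061035156, 271.8999938964844], [307.20001220703125, 276.0]]
```

The model with offset x=4, y≈0, tilt 8° and yaw 6.6° reproduces both tab views within about 1 px. Going in to grasp.

```bash
cat >> h.py <<'E'
def lid(x,y,z,yaw,tilt):
    "lid pose 4x4 in world from fixture coordinates (tilt>0: tab up)"
    L=np.eye(4);L[:3,:3]=Ro.from_euler("ZY",[yaw,tilt],degrees=True).as_matrix();L[:3,3]=x,y,z;return fixT()@L
E
python3 - <<'E'
from h import *
L=lid(4,0,67.3,6.6,8);R=toolR(33,6.6)
print(L@[-84,0,9,1],(np.linalg.inv(fixT())@L@[-102,0,15,1]))
g=(L@[-87,0,9,1])[:3]
rel(g+R[:,2]*16,R)
E
```

```text
[594.90403786  56.48339334  87.9029531    1.        ] [-94.26418215 -11.36955379  96.34967733   1.        ]
row [-2.1, 1.3, 128.4, 0.0026, -0.0006, -3.141] ang 3.14
row [-2.1, 1.3, 128.4, -0.0004, -0.0016, 0.0006] ang 0.0
```

Emit:
jog_arm(
  motion=[-1,1,35,0,0,0,-2,1,70,0,0,0,-2,1,95,0,0,0,-2,1,110,0,0,0,-2,1,120,0,0,0,-2,1,128,0,0,0,-2,1,128,0,0,0],
)

```text
time_s: 3.15
tool_pos: [594.3, 60.8, 75.0]
ee_rot: [-1.711, -2.03, -0.509]
wrist_force: [0.5, -0.5, -0.1]
gripper_width: 50.0
grip_force: 0.0
```

```bash
python3 - <<'E'
from h import *
import pickle
p=r.camera_params("wrist");im=r.camera("wrist");cv2.imwrite("pics/w2.png",im[100:])
E
```

```text
(no output)
```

View pics/w2.png

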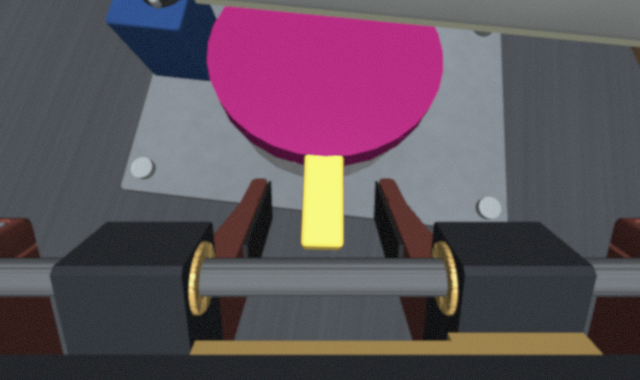

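The tab (columns 302–344) sits centred between the finger tips (272 and 375). Closing on it.

Emit:
jog_arm(
  motion=[0,0,0,0,0,0,0,0,0,0,0,0,0,0,0,0,0,0,0,0,0,0,0,0,0,0,0,0,0,0,0,0,0,0,0,0,0,0,0,0,0,0,0,0,0,0,0,0],
  aperture=10,
  clamp_n=30,
)

```text
time_s: 4.0
tool_pos: [594.5, 60.5, 74.6]
ee_rot: [-1.712, -2.029, -0.508]
wrist_force: [1.2, -1.6, -0.2]
gripper_width: 17.3
grip_force: 29.9
```

```bash
python3 - <<'E'
from h import *
s=r.get_state();print(s["wrist_force"],s["moment"],s["gripper_width"])
# tip: rotate about lid-y axis through far pivot (lid x=51,z=10 i.e. fixture x~55) by 8 deg
from h import *
L0=lid(4,0,67.3,6.6,8);R=Ro.from_rotvec(s["ee_rot"]).as_matrix();P=np.eye(4);P[:3,:3]=R;P[:3,3]=s["tool_pos"]
np.savez("grasp.npz",G=np.linalg.inv(L0)@P)
print((np.linalg.inv(fixT())@L0@[[51],[0],[10],[1]]).ravel(), (np.linalg.inv(fixT())@L0@[[62],[0],[0],[1]]).ravel())
E
```

```text
[ 1.19124265 -1.61384734 -0.1587559 ] [-0.44770761 -0.13403186 -0.00675787] 17.27426534732988
[55.55147952  5.96470969 70.10485254  1.        ] [64.98973047  7.05675258 58.67126774  1.        ]
```

Gripped: width 17.3, grip force 30 N. The rim contact geometry for a 4.5 mm offset implies a tilt of about 6° with the origin at z 70.4, which gives the same tab position as measured. Next I'll compute the tipping rows about the far rim contact.

```bash
cat > path.py <<'E'
from h import *
s=r.get_state()
P=np.eye(4);P[:3,:3]=Ro.from_rotvec(s["ee_rot"]).as_matrix();P[:3,3]=s["tool_pos"]
def Lp(th,a,y=0,dz=0):
    t=np.radians(th);x=55-a*np.cos(t)-10*np.sin(t);z=75+a*np.sin(t)-10*np.cos(t)+dz
    return lid(x,y,z,6.6,th)
def rows(seq,G):
    A=Lp(*seq[0])@G;out=[]
    for q in seq[1:]:
        D=np.linalg.inv(A)@Lp(*q)@G;out.append(np.r_[D[:3,3].round(1),Ro.from_matrix(D[:3,:3]).as_rotvec().round(3)].tolist())
    return out
E
python3 - <<'E'
from path import *
G=np.linalg.inv(Lp(6.2,49.7))@P;np.savez("grasp.npz",G=G)
i=np.linalg.inv(fixT());
for q in[(6.2,49.7),(14.7,49.7),(13.5,53.5),(5,55),(0,55)]:print(q,(i@Lp(*q))[:3,3].round(2),(i@Lp(*q)@[-84,0,9,1]).round(1))
print(s["tool_pos"],s["wrist_force"],s["moment"])
th=np.linspace(6.2,14.7,6)
for q in rows([(t,49.7) for t in th],G):print(q)
E
```

```text
(6.2, 49.7) [ 4.51  0.   70.43] [-77.5  -9.5  88.4   1. ]
(14.7, 49.7) [ 4.39  0.   77.94] [-74.1  -9.1 108.    1. ]
(13.5, 53.5) [ 0.64  0.   77.77] [-78.4  -9.1 106.1   1. ]
(5, 55) [-0.66  0.   69.83] [-83.   -9.5  86.1   1. ]
(0, 55) [-0.  0. 65.] [-83.4  -9.7  74.    1. ]
[594.45138159  60.46608036  74.57558085] [ 1.19124265 -1.61384734 -0.1587559 ] [-0.44770761 -0.13403186 -0.00675787]
[2.1, -0.0, -3.2, -0.0, -0.03, -0.0]
[4.3, -0.0, -6.3, -0.0, -0.059, -0.0]
[6.7, -0.0, -9.3, -0.0, -0.089, -0.0]
[9.0, -0.0, -12.3, -0.0, -0.119, -0.0]
[11.5, -0.0, -15.2, -0.0, -0.148, -0.0]
```

Emit:
jog_arm(
  motion=[1,0,-1.6,0,-0.015,0,2.1,0,-3.2,0,-0.03,0,3.2,0,-4.7,0,-0.044,0,4.3,0,-6.3,0,-0.059,0,5.5,0,-7.8,0,-0.074,0,6.7,0,-9.3,0,-0.089,0,7.8,0,-10.8,0,-0.104,0,9,0,-12.3,0,-0.119,0,10.2,0,-13.8,0,-0.134,0,11.5,0,-15.2,0,-0.148,0,11.5,0,-15.2,0,-0.148,0,11.5,0,-15.2,0,-0.148,0],
)

```text
time_s: 5.2
tool_pos: [594.1, 62.1, 93.6]
ee_rot: [-1.797, -2.131, -0.392]
wrist_force: [-0.6, -0.0, -1.1]
gripper_width: 18.0
grip_force: 29.9
```

```bash
python3 - <<'E'
from path import *
s=r.get_state();G=np.load("grasp.npz")["G"];L=np.linalg.inv(fixT())@P@np.linalg.inv(G);print("lid est",L[:3,3],np.degrees(Ro.from_matrix(L[:3,:3]).as_euler("ZYX")),s["moment"],s["gripper_width"])
for n in("wrist","scene","top"):cv2.imwrite(f"pics/{n}3.png",r.camera(n))
im=cv2.imread("pics/scene3.png")[140:290,230:430];cv2.imwrite("pics/c3.png",np.hstack([cv2.resize(im,None,fx=2,fy=2),cv2.resize(cv2.imread("pics/wrist3.png"),(400,300))]))
for q in rows([(14.7,49.7),(14.7,51),(14.2,52.5),(13.5,53.5)],G):print(q)
E
```

```text
lid est [ 4.68618757  0.16100363 77.941611  ] [ 6.63259753 14.66372001  0.02196295] [-0.38248649 -0.03477075  0.00772013] 17.98061476492889
[-1.0, -0.1, -0.8, -0.0, -0.0, 0.0]
[-2.8, -0.3, -0.8, 0.0, 0.009, 0.0]
[-4.4, -0.4, -0.0, 0.0, 0.021, 0.0]
```

View pics/c3.png

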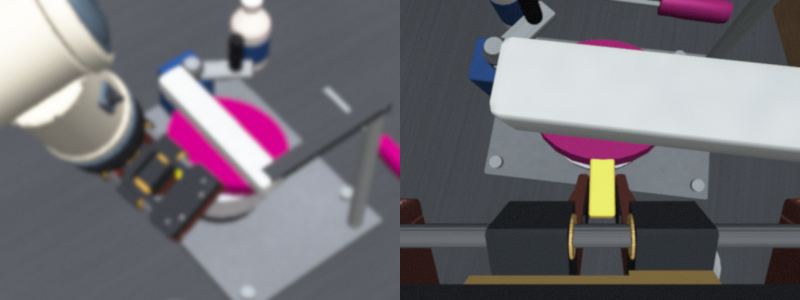

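The tab side is tipped up (lid about 14.7° in the wrist view, tab held at (602,188) of the crop) and the far half is under the lamp. Next I'll centre it with a slight downward bias and average the force.

```bash
cat > favg.py <<'E'
from path import *
G=np.load("grasp.npz")["G"]
F=[]
for _ in range(6):
    r.camera("top");q=r.get_state();F.append(np.r_[q["wrist_force"],q["moment"]])
F=np.array(F);R=fixT()[:3,:3];m=F.mean(0)
L=np.linalg.inv(fixT())@P@np.linalg.inv(G)
print("F fix",(R.T@m[:3]).round(2),"M",(R.T@m[3:]).round(3),"sd",F.std(0).round(2),"lid",L[:3,3].round(2),np.degrees(Ro.from_matrix(L[:3,:3]).as_euler("ZYX")).round(2),"w",round(q["gripper_width"],1),"t",q["time_s"])
E
python3 favg.py
python3 - <<'E'
from path import *
G=np.load("grasp.npz")["G"]
for q in rows([(14.7,49.7),(14.7,49.7,0,-1),(14.7,51,0,-1),(14.2,52.5,0,-1),(13.5,53.5,0,-1)],G):print(q)
E
```

```text
F fix [-0.01  0.2  -1.21] M [0.007 0.359 0.007] sd [0.55 0.47 0.29 0.02 0.03 0.03] lid [ 4.55  0.23 77.71] [ 6.62 14.64  0.05] w 18.0 t 5.65
[-0.4, -0.0, 0.9, -0.0, -0.0, 0.0]
[-1.4, -0.1, 0.1, -0.0, -0.0, 0.0]
[-3.2, -0.3, 0.1, 0.0, 0.009, 0.0]
[-4.8, -0.4, 0.9, 0.0, 0.021, 0.0]
```

Emit:
jog_arm(
  motion=[0.2,0,0.5,0,0,0,0.4,0,1,0,0,0,0.4,0,1,0,0,0,0.4,0,1,0,0,0],
)

```text
time_s: 6.05
tool_pos: [594.0, 62.8, 92.9]
ee_rot: [-1.797, -2.13, -0.392]
wrist_force: [0.2, -0.1, -0.2]
gripper_width: 17.7
grip_force: 29.9
```

```bash
python3 favg.py
```

```text
F fix [ 0.2  -0.17 -0.56] M [ 0.005  0.259 -0.016] sd [0.37 0.5  0.44 0.02 0.03 0.04] lid [ 5.43  0.2  77.25] [ 6.62 14.66  0.02] w 17.9 t 6.35
```

```bash
python3 - <<'E'
from path import *
G=np.load("grasp.npz")["G"]
for q in rows([(14.7,49.7),(14.7,51,0,-.8),(14.5,52,0,-.8),(14,53,0,-.8),(13.5,53.5,0,-.8)],G):print((np.array(q)-[.4,0,1,0,0,0]).round(3).tolist())
E
```

```text
[-1.7, -0.1, -1.1, -0.0, -0.0, 0.0]
[-2.7, -0.3, -1.3, 0.0, 0.003, 0.0]
[-4.1, -0.4, -1.0, 0.0, 0.012, 0.0]
[-5.1, -0.4, -0.3, 0.0, 0.021, 0.0]
```

Emit:
jog_arm(
  motion=[-0.9,0,-0.6,0,0,0,-1.7,-0.1,-1.1,0,0,0,-2.2,-0.2,-1.2,0,0.002,0,-2.7,-0.3,-1.3,0,0.003,0,-3.4,-0.3,-1.2,0,0.007,0,-4.1,-0.4,-1,0,0.012,0,-4.6,-0.4,-0.6,0,0.016,0,-5.1,-0.4,-0.3,0,0.021,0,-5.1,-0.4,-0.3,0,0.021,0,-5.1,-0.4,-0.3,0,0.021,0],
)

```text
time_s: 7.35
tool_pos: [594.4, 58.0, 90.9]
ee_rot: [-1.785, -2.116, -0.409]
wrist_force: [0.2, 0.8, -0.4]
gripper_width: 17.8
grip_force: 29.9
```

```bash
python3 favg.py
python3 - <<'E'
from path import *
G=np.load("grasp.npz")["G"]
for n in("wrist","top","scene"):cv2.imwrite(f"pics/{n}4.png",r.camera(n))
a=cv2.imread("pics/wrist4.png")[60:260,150:500]
cv2.imwrite("pics/c4.png",cv2.resize(a,None,fx=2.2,fy=2.2,interpolation=cv2.INTER_CUBIC))
E
```

```text
F fix [0.73 0.15 0.03] M [ 0.047  0.086 -0.006] sd [0.16 0.5  0.4  0.02 0.03 0.02] lid [ 0.87  0.12 76.93] [ 6.62 13.45  0.03] w 17.7 t 7.65
```

View pics/c4.png

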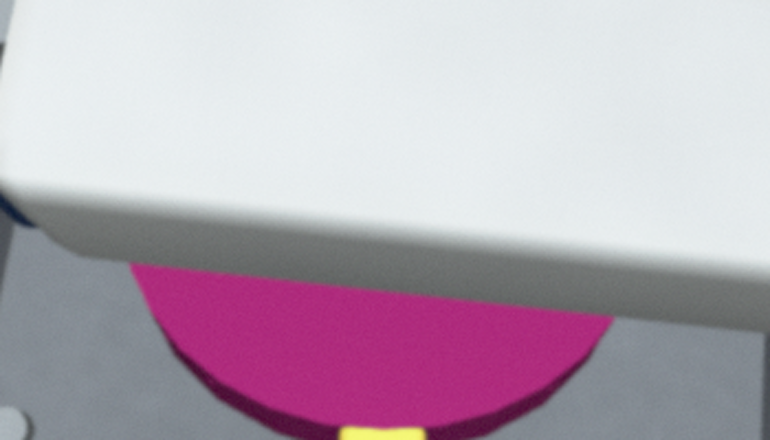

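The dish is hidden under the lamp and lid. Forces show light far-edge contact (Fz near 0). Now lowering in stages.

```bash
python3 - <<'E'
from path import *
G=np.load("grasp.npz")["G"]
for q in rows([(13.5,53.5,0,-.8)]+[(t,a,0,-.6) for t,a in((12,53.9),(10.5,54.3),(9,54.7),(7.5,55),(6.5,55))],G):print(q)
print()
for q in rows([(6.5,55)]+[(t,55) for t in(5,4,3,2,1,0)],G):print(q)
E
```

```text
[-2.1, -0.1, 2.5, 0.0, 0.026, 0.0]
[-4.2, -0.1, 5.3, 0.0, 0.052, 0.0]
[-6.2, -0.1, 8.1, 0.0, 0.079, 0.0]
[-8.1, -0.2, 11.0, 0.0, 0.105, 0.0]
[-9.2, -0.2, 13.1, 0.0, 0.122, 0.0]

[-1.9, 0.0, 3.0, 0.0, 0.026, 0.0]
[-3.1, 0.0, 5.0, 0.0, 0.044, 0.0]
[-4.3, 0.0, 7.0, 0.0, 0.061, 0.0]
[-5.4, 0.1, 9.0, 0.0, 0.079, 0.0]
[-6.5, 0.1, 11.1, 0.0, 0.096, 0.0]
[-7.6, 0.1, 13.2, 0.0, 0.113, 0.0]
```

Emit:
jog_arm(
  motion=[-1.1,-0.1,1.2,0,0.013,0,-2.1,-0.1,2.5,0,0.026,0,-3.2,-0.1,3.9,0,0.039,0,-4.2,-0.1,5.3,0,0.052,0,-5.2,-0.1,6.7,0,0.066,0,-6.2,-0.1,8.1,0,0.079,0,-7.2,-0.1,9.5,0,0.092,0,-8.1,-0.2,11,0,0.105,0,-9.2,-0.2,13.1,0,0.122,0,-9.2,-0.2,13.1,0,0.122,0,-9.2,-0.2,13.1,0,0.122,0],
)

```text
time_s: 8.9
tool_pos: [594.6, 55.3, 75.1]
ee_rot: [-1.715, -2.032, -0.504]
wrist_force: [-0.4, 1.2, -0.5]
gripper_width: 17.7
grip_force: 29.9
```

```bash
python3 favg.py
```

```text
F fix [ 0.31 -0.23  0.12] M [ 0.03   0.141 -0.002] sd [0.54 0.34 0.56 0.04 0.02 0.04] lid [-0.67  0.1  70.65] [6.6  6.46 0.02] w 17.8 t 9.2
```

```bash
cat > lc.py <<'E'
from path import *
from scipy.optimize import least_squares
def centre(im,L):
    m=mag(im);b=np.zeros_like(m);b[230:325,225:315]=255
    c=big(m&b)[:,0].astype(float);o,d=ray("top",c);n=L[:3,2];q=(L@[0,0,15,1])[:3]
    w=o+d*(((q-o)@n)/(d@n))[:,None];l=(w-L[:3,3])@L[:3,:3]
    l=l[(l[:,0]>-22)]   # clear of lamp side
    rr=np.hypot(l[:,0],l[:,1]);l=l[rr>57]
    f=least_squares(lambda p:np.hypot(l[:,0]-p[0],l[:,1]-p[1])-p[2],[0,0,62],loss="soft_l1")
    return f.x.round(2),len(l),abs(f.fun).mean().round(2)
if __name__=="__main__":
    print("start",centre(cv2.imread("pics/top0.png"),Lp(6.2,49.7)))
    print("now",centre(r.camera("top"),Lp(6.5,55)))
E
python3 lc.py
```

```text
start (array([ 0.79, -1.06, 60.22]), 131, np.float64(0.41))
now (array([ 1.04, -0.39, 60.37]), 132, np.float64(0.39))
```

The vision centre is within about 1 mm of the intended pose, inside the 3 mm play. Lowering gently.

Emit:
jog_arm(
  motion=[-0.9,0,1.5,0,0.013,0,-1.9,0,3,0,0.026,0,-2.5,0,4,0,0.035,0,-3.1,0,5,0,0.044,0,-3.7,0,6,0,0.052,0,-4.3,0,7,0,0.061,0,-4.3,0,7,0,0.061,0,-4.3,0,7,0,0.061,0],
)

```text
time_s: 10.05
tool_pos: [594.6, 55.7, 67.0]
ee_rot: [-1.678, -1.99, -0.55]
wrist_force: [0.9, 1.1, 0.6]
gripper_width: 17.7
grip_force: 29.9
```

```bash
python3 favg.py
```

```text
F fix [ 0.65 -0.77  0.83] M [-0.052 -0.109 -0.166] sd [0.39 0.43 0.44 0.04 0.02 0.03] lid [-0.18  0.11 67.29] [6.61 2.96 0.  ] w 17.9 t 10.35
```

Emit:
jog_arm(
  motion=[-0.6,0,1,0,0.009,0,-1.1,0,2,0,0.018,0,-1.7,0,3,0,0.027,0,-2.2,0,4.1,0,0.035,0,-2.2,0,4.1,0,0.035,0],
)

```text
time_s: 10.85
tool_pos: [594.7, 56.0, 62.1]
ee_rot: [-1.658, -1.964, -0.576]
wrist_force: [1.4, -0.8, 2.6]
gripper_width: 17.6
grip_force: 29.9
```

```bash
python3 favg.py;python3 - <<'E'
from lc import *
print(centre(r.camera("top"),Lp(1,55)))
E
```

```text
F fix [-0.76 -1.25  1.35] M [-0.223 -0.002 -0.311] sd [0.27 0.24 0.29 0.07 0.03 0.03] lid [ 0.09 -0.   65.18] [6.56 0.93 0.  ] w 17.6 t 11.15
(array([ 1.35, -0.19, 60.23]), 132, np.float64(0.4))
```

Emit:
jog_arm(
  motion=[0,0.5,0,0,0,0,0,0.8,0,0,0,0,0,0.8,0,0,0,0],
)

```text
time_s: 11.5
tool_pos: [594.9, 56.4, 62.2]
ee_rot: [-1.657, -1.965, -0.574]
wrist_force: [-0.3, -2.5, 1.8]
gripper_width: 17.7
grip_force: 30.0
```

```bash
python3 favg.py
```

```text
F fix [-1.51  1.1   1.41] M [0.077 0.053 0.159] sd [0.46 0.52 0.19 0.02 0.03 0.04] lid [ 0.43 -0.18 65.26] [6.65 0.96 0.05] w 17.9 t 11.8
```

Emit:
jog_arm(
  motion=[-0.5,-0.2,1,0,0.009,0,-1.1,-0.4,2.1,0,0.018,0,-1.1,-0.4,2.1,0,0.018,0,-1.1,-0.4,2.1,0,0.018,0],
)

```text
time_s: 12.2
tool_pos: [595.1, 56.8, 60.7]
ee_rot: [-1.646, -1.952, -0.59]
wrist_force: [-0.6, 0.8, 5.1]
gripper_width: 17.7
grip_force: 30.0
```

```bash
python3 favg.py
```

```text
F fix [-0.99  0.48  5.42] M [-0.021 -0.314  0.035] sd [0.62 0.62 0.35 0.02 0.02 0.02] lid [ 0.83 -0.45 65.17] [ 6.61 -0.12 -0.06] w 17.7 t 12.5
```

```bash
python3 - <<'E'
from h import *
w=r.camera("wrist");s=r.camera("scene");cv2.imwrite("pics/top5.png",r.camera("top"))
a=cv2.resize(w[60:330,120:520],(600,405));b=cv2.resize(s[180:260,290:390],(200,160))
a[:160,:200]=b;cv2.imwrite("pics/c5.png",a)
E
```

```text
(no output)
```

View pics/c5.png

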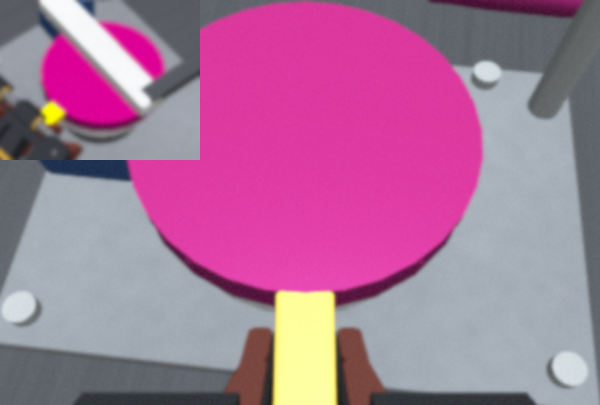

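The whole disc is visible and looks level, with an even skirt band and the tab held. I'll check its centre, radius and tilt from this view.

```bash
cat > disc.py <<'E'
from h import *
from scipy.optimize import least_squares
def disc():
    p=r.camera_params("wrist");w=r.camera("wrist");h=cv2.cvtColor(w,cv2.COLOR_BGR2HSV)
    m=cv2.inRange(h,(150,120,165),(175,255,255));c=big(m)[:,0].astype(float);Ti=np.linalg.inv(fixT())
    o,d=ray("w",c,p);
    def res(q,full=False):
        cx,cy,z,sx,sy=q;n=np.array([sx,sy,1]);n/=np.linalg.norm(n);n=fixT()[:3,:3]@n;C=(fixT()@[cx,cy,z,1])[:3]
        w=o+d*(((C-o)@n)/(d@n))[:,None];return np.linalg.norm(w-C,axis=1)-62
    for fl in(0,1):
        f=least_squares((lambda q:res(np.r_[q[:2],80,0,0])+0) if not fl else (lambda q:res(q)),[0,0] if not fl else [0,0,80,0,0],loss="soft_l1",f_scale=.5)
        print("disc",f.x.round(3),"mean r",(62+f.fun.mean()).round(2),abs(f.fun).mean().round(2),len(c))
if __name__=="__main__":disc()
E
python3 disc.py
```

```text
disc [ 0.179 -1.173] mean r 61.79 0.31 613
disc [ 8.6600e-01 -1.1460e+00  7.8804e+01 -1.0000e-02 -4.0000e-03] mean r 61.99 0.2 613
```

The disc is centred to about 1 mm, with radius 61.8, height about 79–80 and tilt below 0.6°, so it is home. Releasing and backing out along the tool.

Emit:
jog_arm(
  motion=[0,0,0,0,0,0,0,0,0,0,0,0,0,0,0,0,0,0,0,0,0,0,0,0,0,0,0,0,0,0],
  aperture=45,
)

```text
time_s: 13.2
tool_pos: [594.7, 56.8, 59.7]
ee_rot: [-1.647, -1.952, -0.588]
wrist_force: [-0.2, -0.0, -0.6]
gripper_width: 44.9
grip_force: 0.0
```

Emit:
jog_arm(
  motion=[0,0,-8,0,0,0,0,0,-25,0,0,0,0,0,-55,0,0,0,0,0,-90,0,0,0,0,0,-130,0,0,0,0,0,-150,0,0,0,0,0,-150,0,0,0,0,0,-150,0,0,0],
)

```text
time_s: 14.0
tool_pos: [611.0, -37.5, 176.3]
ee_rot: [-1.648, -1.953, -0.589]
wrist_force: [-0.3, 0.3, -0.3]
gripper_width: 44.7
grip_force: 0.0
```

```bash
python3 disc.py; python3 - <<'E'
from h import *
T=fixT();Ti=np.linalg.inv(T);s=r.get_state();print((Ti@np.r_[s["tool_pos"],1]).round(1),s["joint_pos"].round(2))
# knob in top image (black, from top5) -> angle
g=cv2.cvtColor(r.camera("top"),cv2.COLOR_BGR2GRAY)
k=np.where(g[312:328,218:236]<75);u=[k[1].mean()+218,k[0].mean()+312]
f=(Ti@np.r_[onz("top",u,132)[0],1])[:3];print("knob",u,f,"dist",np.hypot(f[0]-36,f[1]-95),"ang",np.arctan2(f[0]-36,95-f[1]))
E
```

```text
disc [-0.53  -1.504] mean r 61.04 0.97 344
disc [ 2.295 -1.156 76.2   -0.    -0.   ] mean r 61.89 0.53 344
[-171.4  -19.9  175.3    1. ] [-0.42  0.36  1.14  0.61  1.99 -0.44]
knob [np.float64(228.45098039215685), np.float64(320.6862745098039)] [ 68.83134347  70.98940839 132.        ] dist 40.67438534900191 ang 0.939350585847578
```

The lid is released and steady. The knob is near fixture (72,68), lever angle about 0.94 rad. Next I go upright above the lamp, then over to the knob.

```bash
python3 - <<'E'
from h import *
T=fixT();R=toolR(0,0)
rel((T@[-120,20,330,1])[:3],R)
rel((T@[72,68,230,1])[:3],R)
E
```

```text
row [141.1, -33.9, -84.9, 1.0225, -0.0614, -2.8567] ang 3.03
row [141.1, -33.9, -84.9, -0.0413, -0.6867, 0.1089] ang 0.7
row [229.2, -59.5, 117.0, 1.0225, -0.0614, -2.8567] ang 3.03
row [229.2, -59.5, 117.0, -0.0413, -0.6867, 0.1089] ang 0.7
```

Emit:
jog_arm(
  motion=[28,-7,-17,-0.008,-0.137,0.022,56,-14,-34,-0.016,-0.275,0.044,85,-20,-51,-0.025,-0.412,0.065,113,-27,-68,-0.033,-0.549,0.087,141,-34,-85,-0.041,-0.687,0.109,141,-34,-85,-0.041,-0.687,0.109,155,-38,-50,-0.041,-0.687,0.109,170,-43,-15,-0.041,-0.687,0.109,186,-47,20,-0.041,-0.687,0.109,202,-51,55,-0.041,-0.687,0.109,218,-56,90,-0.041,-0.687,0.109,229,-60,117,-0.041,-0.687,0.109,229,-60,117,-0.041,-0.687,0.109,229,-60,117,-0.041,-0.687,0.109],
  aperture=38,
  clamp_n=20,
)

```text
time_s: 15.5
tool_pos: [508.7, 200.4, 228.7]
ee_rot: [2.158, 2.283, -0.004]
wrist_force: [-0.1, -0.9, 0.4]
gripper_width: 37.8
grip_force: 0.0
```

```bash
python3 - <<'E'
from h import *
import pickle
s=r.get_state();print((np.linalg.inv(fixT())@np.r_[s["tool_pos"],1]).round(1),s["joint_pos"].round(2))
pickle.dump(r.camera_params("wrist"),open("w6.pkl","wb"));cv2.imwrite("pics/w6.png",r.camera("wrist"))
E
```

```text
[ 71.1  68.7 228.7   1. ] [ 0.31 -0.05  1.36 -0.    1.83  0.26]
```

View pics/w6.png

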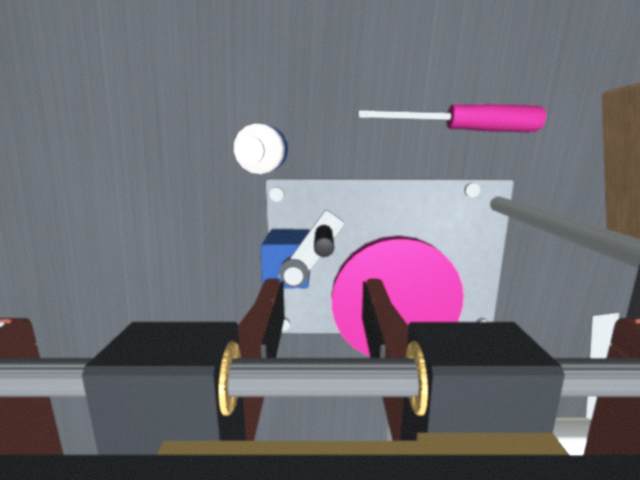

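The knob's top disc is at about (324,247) and its foot at about (324,232). The pivot is at (293,272) and the lever tip around (333,218). Bottle, screwdriver and lid are clear of the fingers.

```bash
python3 - <<'E'
from h import *
import pickle
p=pickle.load(open("w6.pkl","rb"));Ti=np.linalg.inv(fixT());im=cv2.imread("pics/w6.png");g=cv2.cvtColor(im,cv2.COLOR_BGR2GRAY)
F=lambda uv,z:(Ti@np.r_[onz("w",uv,z,p)[0],1])[:3].round(1)
m=((g[222:262,310:340]<60)*255).astype(np.uint8);c=big(m);x,y,w,h=cv2.boundingRect(c);print("knob box",x+310,y+222,w,h)
top=[x+310+w/2-.5,y+222+h-w/2-.5]
for z in(136,138):
    f=F(top,z);print(top,f,"dist",np.hypot(f[0]-36,f[1]-95),"ang",np.arctan2(f[0]-36,95-f[1]))
print("pivot",F([293,272],95)); print("bottle",F([260,149],50))
print(proj("w",(fixT()@np.array([[36,95,95,1],[72.3,68.4,138,1],[72.3,68.4,91,1]]).T).T[:,:3],p).round(1))
E
```

```text
knob box 316 226 17 15
[324.0, 232.0] [ 82.   67.6 136. ] dist 53.542132942197966 ang 1.0335798905221492
[324.0, 232.0] [ 82.5  67.6 138. ] dist 53.97230771423435 ang 1.0383207331392954
pivot [35.9 94.5 95. ]
bottle [138.9 126.1  50. ]
[[292.5 271.8]
 [322.9 245.5]
 [323.  230.3]]
```

```bash
python3 - <<'E'
from h import *
T=fixT();R=toolR(0,0)
d,o=rel((T@[71.8,67.7,101,1])[:3],R)
Rr=R@Ro.from_euler("z",np.pi).as_matrix() if np.linalg.norm(o[1])<np.linalg.norm(o[0]) else R
k=lambda a:np.array([36+45*np.sin(a),95-45*np.cos(a),0])
for a in list(np.arange(.85,-.01,-.085))+[0,-.04]:print(round(a,3),(Rr.T@T[:3,:3]@(k(a)-k(.918))).round(1).tolist())
E
```

```text
row [1.4, 0.4, 128.8, 0.0026, -0.0001, 3.1412] ang 3.14
row [1.4, 0.4, 128.8, 0.0001, 0.0017, -0.0004] ang 0.0
0.85 [-1.9, 2.4, 0.0]
0.765 [-4.6, 5.1, 0.0]
0.68 [-7.5, 7.7, 0.0]
0.595 [-10.5, 9.9, 0.0]
0.51 [-13.8, 11.9, 0.0]
0.425 [-17.2, 13.7, 0.0]
0.34 [-20.7, 15.1, 0.0]
0.255 [-24.4, 16.2, 0.0]
0.17 [-28.1, 17.0, 0.0]
0.085 [-31.9, 17.5, 0.0]
0.0 [-35.7, 17.7, 0.0]
0 [-35.7, 17.7, 0.0]
-0.04 [-37.5, 17.6, 0.0]
```

Emit:
jog_arm(
  motion=[1,0,40,0,0,0,1,0,80,0,0,0,1,0,105,0,0,0,1,0,120,0,0,0,1,0,128,0,0,0,1,0,128,0,0,0],
)

```text
time_s: 16.15
tool_pos: [509.8, 200.9, 102.6]
ee_rot: [2.159, 2.28, 0.0]
wrist_force: [-0.5, 0.4, 0.2]
gripper_width: 37.7
grip_force: 0.0
```

Emit:
jog_arm(
  motion=[0,0,0,0,0,0,0,0,0,0,0,0,0,0,0,0,0,0,0,0,0,0,0,0,0,0,0,0,0,0,0,0,0,0,0,0],
  aperture=8,
  clamp_n=20,
)

```text
time_s: 16.75
tool_pos: [509.9, 201.6, 103.9]
ee_rot: [2.157, 2.28, 0.003]
wrist_force: [-1.7, -1.0, 5.4]
gripper_width: 15.7
grip_force: 20.0
```

```bash
python3 - <<'E'
from h import *
s=r.get_state();print((np.linalg.inv(fixT())@np.r_[s["tool_pos"],1]).round(1))
E
```

```text
[ 72.2  67.4 103.9   1. ]
```

Pinched: width 15.7 on the 16 mm post. Swinging along the arc, easing up 2 mm.

Emit:
jog_arm(
  motion=[-1.9,2.4,-1,0,0,0,-4.6,5.1,-2,0,0,0,-7.5,7.7,-2,0,0,0,-10.5,9.9,-2,0,0,0,-13.8,11.9,-2,0,0,0,-17.2,13.7,-2,0,0,0,-20.7,15.1,-2,0,0,0,-24.4,16.2,-2,0,0,0,-28.1,17,-2,0,0,0,-31.9,17.5,-2,0,0,0,-34,17.6,-2,0,0,0,-34,17.6,-2,0,0,0],
)

```text
time_s: 17.95
tool_pos: [528.8, 169.4, 104.0]
ee_rot: [2.158, 2.282, 0.002]
wrist_force: [1.0, 5.7, -1.2]
gripper_width: 15.7
grip_force: 20.0
```

```bash
python3 - <<'E'
from h import *
s=r.get_state();print((np.linalg.inv(fixT())@np.r_[s["tool_pos"],1]).round(1),s["moment"])
E
```

```text
[ 39.1  50.3 104.    1. ] [ 0.6861021  -0.04132175 -0.18202475]
```

Emit:
jog_arm(
  motion=[-1,0,0,0,0,0,-2,0,0,0,0,0,-3,0,0,0,0,0,-3,0,0,0,0,0,-3,0,0,0,0,0],
)

```text
time_s: 18.45
tool_pos: [529.4, 166.2, 104.1]
ee_rot: [2.158, 2.281, 0.002]
wrist_force: [1.3, 4.8, -2.5]
gripper_width: 15.3
grip_force: 20.0
```

```bash
python3 - <<'E'
from h import *
s=r.get_state();print((np.linalg.inv(fixT())@np.r_[s["tool_pos"],1]).round(1),s["moment"])
a=r.camera("wrist");b=r.camera("top");c=np.hstack([cv2.resize(a[150:330,220:420],(400,360)),cv2.resize(b[260:370,200:322],(400,360))]);cv2.imwrite("pics/c7.png",c)
E
```

```text
[ 35.8  49.9 104.1   1. ] [ 0.65590767 -0.30427055 -0.12406805]
```

View pics/c7.png

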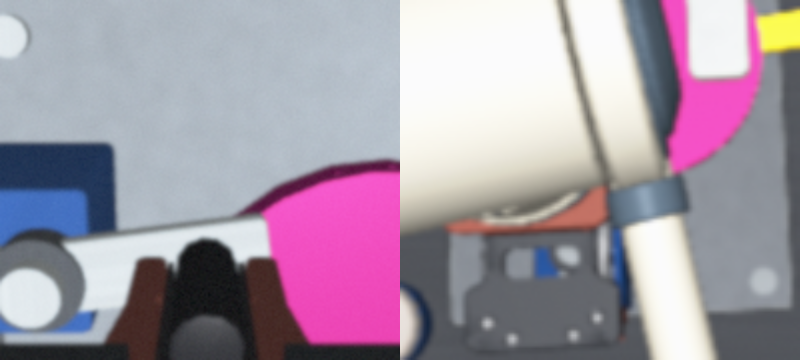

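The lever is not quite shut: in the left panel its edge slopes about 7°, from (60,240) to (265,215), and the post has slipped in the pads. I'll let go, come round to the +x side with closed fingers and push it to the stop.

Emit:
jog_arm(
  motion=[0,0,0,0,0,0,0,0,0,0,0,0,0,0,-10,0,0,0,0,0,-35,0,0,0,0,0,-60,0,0,0,10,0,-60,0,0,0,40,0,-60,0,0,0,45,0,-60,0,0,0,45,0,-60,0,0,0],
  aperture=28,
)

```text
time_s: 19.45
tool_pos: [526.1, 211.2, 163.9]
ee_rot: [2.156, 2.283, -0.001]
wrist_force: [1.0, -0.7, -0.2]
gripper_width: 28.1
grip_force: 0.0
```

Emit:
jog_arm(
  motion=[0,0,0,0,0,0,0,0,0,0,0,0,0,0,20,0,0,0,0,0,40,0,0,0,0,0,52,0,0,0,0,0,52,0,0,0],
  aperture=0,
)

```text
time_s: 20.05
tool_pos: [525.6, 209.6, 110.4]
ee_rot: [2.16, 2.281, -0.005]
wrist_force: [-0.1, -0.3, -0.4]
gripper_width: 0.4
grip_force: 0.0
```

```bash
python3 - <<'E'
from h import *
s=r.get_state();print((np.linalg.inv(fixT())@np.r_[s["tool_pos"],1]).round(1))
E
```

```text
[ 79.3  51.2 110.4   1. ]
```

Closed fingers at x≈79; the post should be met around x 54–60. Pushing slowly.

Emit:
jog_arm(
  motion=[-5,0,0,0,0,0,-10,0,0,0,0,0,-14,0,0,0,0,0,-17,0,0,0,0,0,-19,0,0,0,0,0,-21,0,0,0,0,0,-23,0,0,0,0,0,-24,0,0,0,0,0,-24,0,0,0,0,0],
)

```text
time_s: 20.95
tool_pos: [528.2, 186.6, 113.0]
ee_rot: [2.157, 2.28, 0.002]
wrist_force: [2.5, 1.7, 0.5]
gripper_width: 0.7
grip_force: 0.9
```

```bash
python3 - <<'E'
from h import *
s=r.get_state();print((np.linalg.inv(fixT())@np.r_[s["tool_pos"],1]).round(1))
E
```

```text
[ 56.3  49.9 113.    1. ]
```

Emit:
jog_arm(
  motion=[-0.7,0,0,0,0,0,-1.4,0,0,0,0,0,-2.1,0,0,0,0,0,-2.1,0,0,0,0,0],
)

```text
time_s: 21.35
tool_pos: [528.0, 184.3, 112.8]
ee_rot: [2.158, 2.28, 0.0]
wrist_force: [0.9, 1.5, 0.9]
gripper_width: 0.4
grip_force: 0.8
```

Emit:
jog_arm(
  motion=[-0.7,0,0,0,0,0,-1.4,0,0,0,0,0,-1.4,0,0,0,0,0],
)

```text
time_s: 21.65
tool_pos: [528.1, 183.5, 112.8]
ee_rot: [2.158, 2.281, 0.002]
wrist_force: [2.3, 5.6, 0.4]
gripper_width: 0.5
grip_force: 2.4
```

```bash
python3 - <<'E'
from h import *
s=r.get_state();print((np.linalg.inv(fixT())@np.r_[s["tool_pos"],1]).round(1))
E
```

```text
[ 53.2  50.2 112.8   1. ]
```

Force is rising near x≈53, where the stop is expected. One more millimetre to confirm.

Emit:
jog_arm(
  motion=[-0.6,0,0,0,0,0,-1.2,0,0,0,0,0,-1.2,0,0,0,0,0],
)

```text
time_s: 21.95
tool_pos: [528.1, 183.4, 112.8]
ee_rot: [2.158, 2.283, 0.004]
wrist_force: [1.7, 8.7, -0.4]
gripper_width: 0.6
grip_force: 4.1
```

```bash
python3 - <<'E'
from h import *
s=r.get_state();print((np.linalg.inv(fixT())@np.r_[s["tool_pos"],1]).round(1))
E
```

```text
[ 53.   50.3 112.8   1. ]
```

The tool has stopped against the hard stop (8.7 N, no motion). Backing off, lifting clear and checking.

Emit:
jog_arm(
  motion=[4,0,0,0,0,0,15,0,0,0,0,0,20,0,-20,0,0,0,20,0,-60,0,0,0,20,0,-100,0,0,0,30,0,-150,0,0,0,50,40,-180,0,0,0,80,75,-190,0,0,0,110,110,-190,0,0,0,140,145,-190,0,0,0,170,180,-190,0,0,0,200,200,-190,0,0,0,200,200,-190,0,0,0,200,200,-190,0,0,0],
)

```text
time_s: 23.35
tool_pos: [699.5, 384.1, 286.9]
ee_rot: [2.154, 2.278, 0.018]
wrist_force: [0.0, -0.2, 0.4]
gripper_width: 0.6
grip_force: 0.0
```

```bash
python3 - <<'E'
from h import *
s=r.get_state();print((np.linalg.inv(fixT())@np.r_[s["tool_pos"],1]).round(1))
b=r.camera("top");a=r.camera("scene");cv2.imwrite("pics/top8.png",b)
cv2.imwrite("pics/c8.png",np.hstack([cv2.resize(b[180:380,150:390],(480,400)),cv2.resize(a[130:290,265:425],(300,300))[:, :300].repeat(1,0) if 0 else cv2.resize(a[130:330,250:410],(320,400))]))
E
```

```text
[ 243.9 -132.   286.9    1. ]
```

View pics/c8.png

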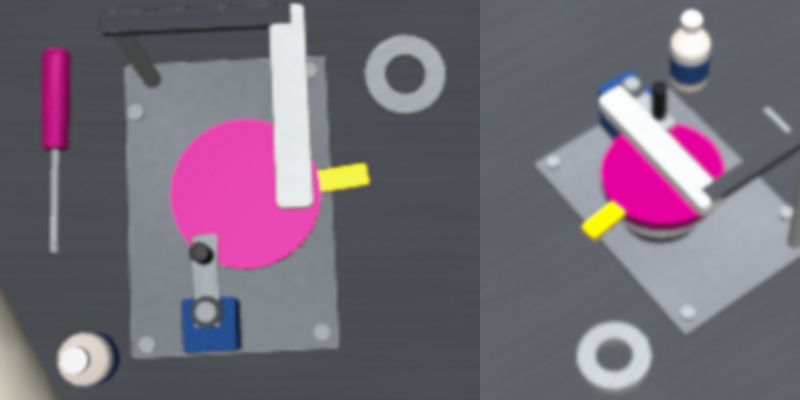

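The lever runs from (206,312) to (202,245), parallel to the plate side, so it is shut over the flat cover. The ring, screwdriver and bottle are where they were. Handing in.

```bash
python3 -c "
from station import r
print(r.hand_in())"
```

```text
the job is handed in; nothing more can be done
None
```

The job is handed in at about 23 s of the 56 s: the cover sits flat and fully home, the clamp lever is against its shut stop over it, and the bearing ring, screwdriver and oil bottle look unmoved in the last picture.

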